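# Switch the hotplate off and scrape the resin flakes into its catch tray

### The job

Turn the hotplate's selector to off (the red mark). Then take the scraper block from its stand, press its orange lip lightly on the white plate behind the resin flakes and wipe all four into the steel catch tray, touching them with the scraper only and never bearing down hard. Finally hang the scraper back upright on its stand, and leave the film roll and the white bottle where they are.

Things in the scene. Friction and masses are not known exactly. Their poses are not given: they have to be found in the camera images.
- hotplate: fixed white laboratory hotplate; origin on the worktop under the centre of the white plate, x away from the control panel. The plate is 150 (x) by 210 mm (y), flat, top at z = 60 mm, without rim. In front (-x) a control panel slopes down from the plate to x = -155 mm, tilted 0.45 rad. The open steel catch tray hangs on the +y side: wipe towards +y
- tray (a point): centre of the catch tray's inner floor, 18 mm above the worktop, axes as the hotplate's. Inside it measures 154 (x) by 91 mm (y); wall tops 32 mm above this point. The plate's edge overlooks it, 50 mm from this point towards -y and 42 mm higher
- selector (a joint): angle of the black bar knob on the sloping panel, rad, counterclockwise seen from above. Detents at -0.7 (off: pointer at the red mark), 0 (pointer straight up the slope) and 0.7; it starts at 0 or 0.7 and snaps into the nearest detent when let go
- selector_grip (a point): point on the selector's axis at the height to grip; turns with the knob. z: out along the axis, which leans 0.45 rad from vertical towards the front; x: along the grip bar to its pointer end. The bar is 56 (x) x 14 mm (y), its top 10 mm above this point (z); 14 mm below this point is the top of a round skirt of radius 30 mm, 26 mm below it the panel
- scraper: upright scraper block; origin at the centre of the underside of its blue head, 184 (x) x 24 x 14 mm. Below hangs a steel blade with an orange lip 130 mm long (x), 7 mm thick. The blade is set at an unknown depth: the lip's edge is 24 to 36 mm below the origin, to be found by touch. The lip springs in by up to 5 mm at 2 N per mm, then is rigid
- scraper_handle (a point): centre of the scraper's black handle, 80 (x) x 28 (y, grip across this) x 40 mm (z), 34 mm above the scraper's origin, axes as the scraper's. The hood's solid sash spans the front above (world x 0.33 to 0.36 m, lower edge z = 0.555 m): the arm reaches in below it, most easily with the tool leaning 0.6 to 0.8 rad, fingers down and away from the robot
- stand: fixed scraper stand, base 214 (x) x 80 mm, origin at the centre of its underside. Two grey posts at x = +-83 mm, 16 mm thick, tops at z = 50 mm, with 10 mm high cheeks at y = +-18 mm. The ends of the scraper's head rest on the posts between the cheeks: scraper's origin 50 mm above the stand's, x axis along the stand's x
- flake_1: translucent amber flake of set resin, irregular, about 45 x 30 mm and 7 mm thick, lying loose on the plate; origin at the centre of its underside, z normal to the flake
- flake_2: translucent amber flake of set resin, irregular, about 45 x 30 mm and 7 mm thick, lying loose on the plate; origin at the centre of its underside, z normal to the flake
- flake_3: translucent amber flake of set resin, irregular, about 45 x 30 mm and 7 mm thick, lying loose on the plate; origin at the centre of its underside, z normal to the flake
- flake_4: translucent amber flake of set resin, irregular, about 45 x 30 mm and 7 mm thick, lying loose on the plate; origin at the centre of its underside, z normal to the flake
- film_roll: bystander: white roll of sealing film standing on end, 54 mm across, 52 mm high; origin at the centre of its underside
- buffer_bottle: bystander: white laboratory bottle, 62 mm across, 120 mm high; origin at the centre of its underside
Mind the look-alikes: they are no part of the job. Leave any blue look-alike of the flake_4 alone. What is shaped like the flake_2 but pink is not meant.

How it is judged:
On the way, in this order (a step that is already met when the one before it is completed fails the run):
1. the selector is at off, with all flakes still on the plate (value of joint selector between -0.85 and -0.55 rad and y of each of flake_1, flake_2, flake_3, flake_4 in the frame of hotplate below 0.1 m and z of each of flake_1, flake_2, flake_3, flake_4 in the frame of hotplate above 0.055 m), for 0.2 s.
2. the scraper is pressed on the hotplate's plate with more than 1.5 N while all flakes are still on the plate (all of step 1 and contact force between scraper and hotplate above 1.5 N and z of scraper in the frame of hotplate above 0.07 m), for 0.2 s.
3. all four flakes lie in the catch tray (x of flake_1 in the frame of hotplate between -0.079 and 0.079 m and y of flake_1 in the frame of hotplate between 0.107 and 0.203 m and z of flake_1 in the frame of hotplate between 0.012 and 0.052 m and x of flake_2 in the frame of hotplate between -0.079 and 0.079 m and y of flake_2 in the frame of hotplate between 0.107 and 0.203 m and z of flake_2 in the frame of hotplate between 0.012 and 0.052 m and x of flake_3 in the frame of hotplate between -0.079 and 0.079 m and y of flake_3 in the frame of hotplate between 0.107 and 0.203 m and z of flake_3 in the frame of hotplate between 0.012 and 0.052 m and x of flake_4 in the frame of hotplate between -0.079 and 0.079 m and y of flake_4 in the frame of hotplate between 0.107 and 0.203 m and z of flake_4 in the frame of hotplate between 0.012 and 0.052 m), for 0.2 s.
At the end, for the whole second after the job is handed in: The selector is at off (within 0.15 rad of -0.7); all four flakes lie at rest inside the catch tray, below its rims; the scraper hangs upright (within 0.1 rad) and at rest on both posts of its stand, within 20 mm along and 12 mm across it (all of step 3 and value of joint selector between -0.85 and -0.55 rad and linear speed of each of flake_1, flake_2, flake_3, flake_4, scraper below 0.02 m/s and x of scraper in the frame of stand between -0.02 and 0.02 m and y of scraper in the frame of stand between -0.012 and 0.012 m and z of scraper in the frame of stand between 0.046 and 0.056 m and angle between scraper's own z axis and vertical below 0.1 rad); the robot touches nothing.
It fails at once if the scraper bears on the hotplate with more than 25 N (contact force between scraper and hotplate above 25 N).
It fails at once if the robot itself touches a flake (contact force between any of the fingers, the arm and flake_1 above 0.5 N or contact force between any of the fingers, the arm and flake_2 above 0.5 N or contact force between any of the fingers, the arm and flake_3 above 0.5 N or contact force between any of the fingers, the arm and flake_4 above 0.5 N).
It fails at once if a bystander is moved by more than 20 mm (distance of any of film_roll, buffer_bottle from where it was at the start of the episode above 0.02 m).
It also fails if it takes over 67 s, if anything falls off the work surface, if the arm or the gripper's body presses on something with over 40 N, if the wrist force passes 120 N, or if a joint passes its speed limit or range.

### The arm

A 6-joint arm with a two-finger parallel gripper is mounted at the origin on a cart in front of the work surface, level with it; the furniture and walls round the work are solid. World frame = base frame: x ahead of the robot, y to its left, z up, the work surface at z = 0. Lengths are in m, angles in rad, forces in N, time in s.
With the tool pointing down it reaches from about 0.3 to 0.875 m from the base axis. Payload 6.4 kg.
Tool frame: the origin (TCP) lies on the centre line of the jaws, within the pads' length; the fingertips stand 11 mm ahead of it and the grasp point (between the pads) lies 8 mm behind it; z points along the fingers, y is the line along which they close (so a half turn about z gives the same grasp; the last joint's range is limited). The gripper opens to 88 mm and grips with 3 to 60 N. Pads are 18 mm wide; open, the fingers measure 123 mm over their backs; the gripper's body (75 mm by 187 mm) begins 45 mm behind the grasp point.
Start: joints at [-1.321, 0.181, 1.607, -0, 1.354, -0.206], TCP at [0.253, -0.516, 0.211] pointing down, gripper open.
Joint ranges: [-2.99, 2.99], [-0.89, 2.07], [0.3, 2.58], [-1.14, 4.28], [0, 2.63], [-3.12, 3.12]. Speed limits (rad/s): [2.57, 2.57, 3.01, 3.14, 3.14, 3.14].

### API

Orientations are given as [roll, pitch, yaw] about the fixed x, y, z axes, in that order (R = Rz(yaw) Ry(pitch) Rx(roll)).
In Python, from cell import bot, eyes gives the robot as it stands.
- The arm moves only by the tool drive_tool, never from a script. Its arguments are lists of equal length, an entry for each row: "xyz": the shift along the tool's x, y, z scaled (see below), a list of three; "angular": the turn, a rotation vector about the tool's x, y, z scaled (see below), a list of three. A call has 1 to 8 rows; each row shifts and turns the commanded pose from where the row before left it, along the tool's axes as they then stand; what a row does not reach is not made up. The controller multiplies each number of a shift by 30 cm and each number of a turn by 0.1 rad. A row lasts 1/10 s, in which the tool goes at most 50 mm and 8.59 degrees, less where a joint would pass 70% of its speed; a pose out of reach is approached as far as the arm can. A call with a number of a shift or a turn outside -1 to 1 is refused whole. A call with a gripper value outside its range is refused whole. "hand" is the closure, from -1 (fully open) to 1 (shut), set as the call begins (left out, the last holds). The fingers move at their own pace and stop on an object; "squeeze" is the grip in N (left out, the last holds). Time passes only in rows, so rows that do not move let the fingers close. It gives the time, the measured TCP pose, the force, the opening and the grip force at its end, in the units of the state.
- bot.observe(): the state, without advancing time (a new reading comes with each control period).
- eyes.camera(name): name is "scene" or "top"; returns (picture, depth): 384x512x3 uint8, red, green, blue; 384x512 float32, m along the optical axis (not along the pixel's ray), 0 where there is no reading.
- eyes.camera_params(name): a dict with "fx", "fy", "cx", "cy" (pixels), "dist_coeffs" ([k1, k2, p1, p2, k3] as OpenCV has them; the pictures are not rectified), "T" (4x4, takes a point from camera to world coordinates). Camera axes: x right, y down, z forward; pixel columns grow to the right and rows downward; lengths in m; the calibration is good to about 2 mm. A picture is of the moment at which its call begins. camera_params takes no time and is no camera call.
- bot.hand_in(): hands the job in; it is judged then, once.
The state is a dict: "t": time; "q": joint angles; "joint_vel": joint speeds; "tau": joint torques, N m; "ee_pos": TCP position; "ee_rot": TCP orientation; "wrist_force": force on the tool from outside, world axes, zero at the start; "torque": the same for the moment, N m; "opening": finger opening in m; "grip_force": force on a finger pad.
Only numpy, scipy, OpenCV 4.12 (cv2) and the standard library are available. Lean on these libraries where they do the work, as an engineer would, in place of code of your own. Each camera call takes 0.05 s, during which the arm holds its last target. There are 200 camera calls.

## Working session

There is one attempt and no reset: what is moved stays moved. The work goes in short steps, Python scripts to look and compute and a tool call to move; the robot and the scene stay as the last step left them, time stands still between calls to the robot, and variables do not carry over. Pictures are saved under pics/ and viewed, at most 10 in all, crops included, and the job is handed in when it is done.

Besides the shell and the picture viewer there is one more tool, called as name(argument=value, ...) on one line, values as JSON. drive_tool: Moves the arm, as the interface text tells. Its arguments: {"type":"object","properties":{"xyz":{"type":"array"},"angular":{"type":"array"},"hand":{"type":"number"},"squeeze":{"type":"number"}},"required":["xyz","angular"]}

```bash
mkdir -p pics; ls; cat > h.py <<'E'
import numpy as np, cv2
from cell import bot, eyes
from scipy.spatial.transform import Rotation as R
def grab(n):
    im,d=eyes.camera(n); np.savez(f'{n}.npz',im=im,d=d); return im,d
def pt(n,u,v,d=None,z=None):
    p=eyes.camera_params(n); K=np.array([[p['fx'],0,p['cx']],[0,p['fy'],p['cy']],[0,0,1]]);T=np.array(p['T'])
    r=cv2.undistortPoints(np.array([[[u,v]]],float),K,np.array(p['dist_coeffs']))[0,0]
    r=np.array([r[0],r[1],1.])
    if z is not None:
        w=T[:3,:3]@r; s=(z-T[2,3])/w[2]; return T[:3,3]+s*w
    return T[:3,:3]@(r*d)+T[:3,3]
def cloud(n,d):
    p=eyes.camera_params(n); K=np.array([[p['fx'],0,p['cx']],[0,p['fy'],p['cy']],[0,0,1]]);T=np.array(p['T'])
    h,w=d.shape; uv=np.stack(np.meshgrid(np.arange(w),np.arange(h)),-1).reshape(-1,1,2).astype(float)
    r=cv2.undistortPoints(uv,K,np.array(p['dist_coeffs'])).reshape(h,w,2)
    P=np.concatenate([r,np.ones((h,w,1))],-1)*d[...,None]
    return P@T[:3,:3].T+T[:3,3]
E
python3 - <<'E'
from h import *
for n in('scene','top'):
    im,d=grab(n); cv2.imwrite(f'pics/{n}1.png',cv2.resize(im[...,::-1],(768,576),interpolation=cv2.INTER_CUBIC)); print(np.round(eyes.camera_params(n)['T'],3).tolist(),eyes.camera_params(n)['fx'])
print(bot.observe())
E
```

```text
pics
[[0.982, -0.149, 0.113, 0.422], [-0.187, -0.756, 0.627, -0.941], [-0.008, -0.637, -0.77, 1.105], [0.0, 0.0, 0.0, 1.0]] 478.7205269410808
[[0.006, -0.997, 0.075, 0.518], [-1.0, -0.006, 0.007, -0.1], [-0.006, -0.075, -0.997, 0.977], [0.0, 0.0, 0.0, 1.0]] 373.733282691227
{'t': 0.1, 'q': array([-1.32131746e+00,  1.81440525e-01,  1.60784490e+00, -1.44761628e-05,
        1.35382649e+00, -2.06297997e-01]), 'joint_vel': array([ 0.00063732,  0.00035591,  0.00027123,  0.00180235, -0.00122173,
       -0.00135016]), 'tau': array([ 4.39569021e-04, -4.34818554e+01, -3.42698157e+01,  7.04775006e-02,
        3.39593121e-02, -3.36156506e-05]), 'ee_pos': array([ 0.25297782, -0.51580094,  0.21034552]), 'ee_rot': array([-3.14010271e+00, -2.97369519e-04,  4.55779764e-01]), 'wrist_force': array([-0.33069409, -0.41035004, -0.16712909]), 'torque': array([ 0.0110432 ,  0.00877833, -0.00951034]), 'grip_force': 0.0, 'opening': 0.08812646039564138}
```

View pics/scene1.png

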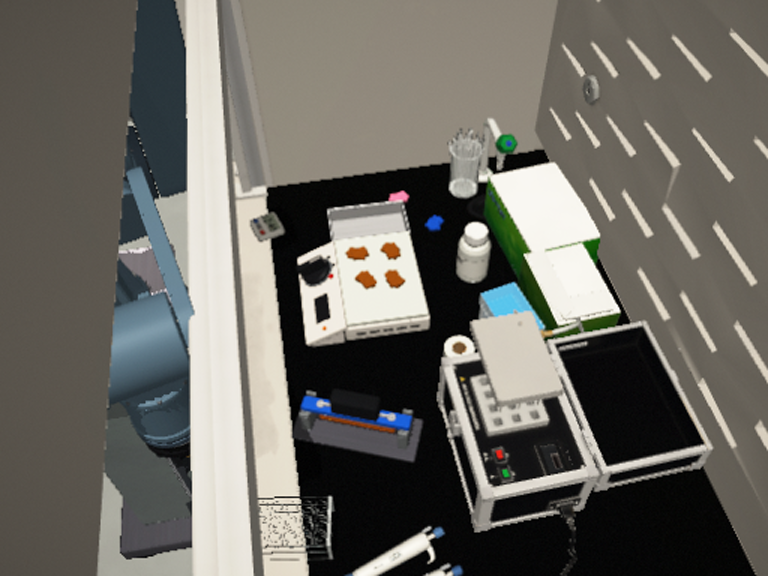

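View pics/top1.png

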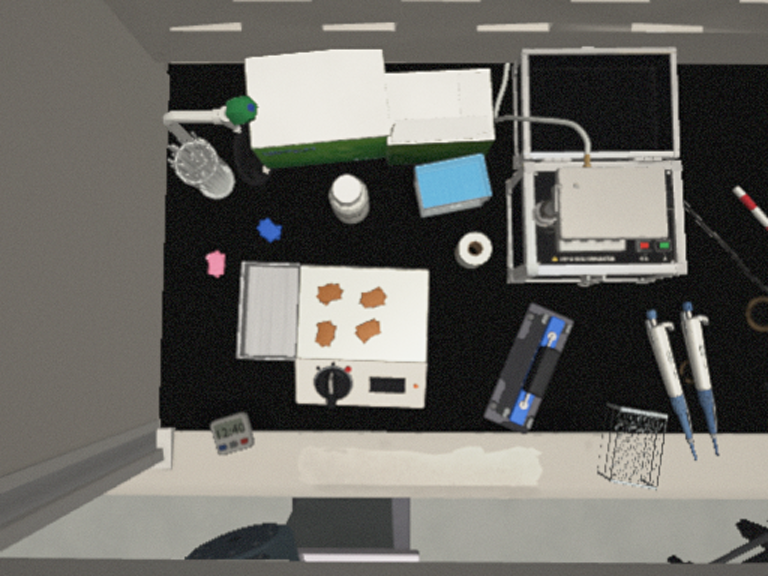

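Scene: hotplate with knob at top-view (332,383), red mark (347,369). The four amber flakes are at (329,293), (373,297), (326,333), (368,330). The scraper on its stand is at (530,367), the roll at (473,250) and the bottle at (349,197). Look-alikes are the pink flake (215,263) and the blue flake (269,230); both lie on the worktop off the plate, so I leave them.

```bash
python3 - <<'E'
from h import *
f=np.load('top.npz');im,d=f['im'],f['d'];P=cloud('top',d)
hsv=cv2.cvtColor(im,cv2.COLOR_RGB2HSV);H,S,V=[hsv[...,i].astype(int) for i in range(3)]
reg=np.zeros(d.shape,bool)
def rect(m,nm,zr):
    m=m&(P[...,2]>zr[0])&(P[...,2]<zr[1])
    n,l,st,c=cv2.connectedComponentsWithStats(m.astype(np.uint8))
    for i in range(1,n):
        if st[i,4]<60: continue
        q=P[l==i]; r=cv2.minAreaRect((q[:,:2]*1000).astype(np.float32)); print(nm,st[i,4],np.round(c[i],1),'rect',np.round(r[0],1),np.round(r[1],1),round(r[2],1),'z',np.round(np.percentile(q[:,2],[5,50,95]),4),'mean',np.round(q.mean(0),4))
X=P[...,0];Y=P[...,1]
near=(X>0.3)&(X<0.75)&(np.abs(Y+0.1)<0.45)
rect(near,'z60',(.05,.075))
rect(near&(H<20)&(S>120),'flake',(.055,.08))
rect(near&(H>100)&(H<125)&(S>150),'blue',(.03,.1))
rect(near&(V<70)&(X<.55)&(Y<-.1),'handle',(.09,.14))
rect(near&(Y<-.1)&(Y>-.4)&(X<.55),'stand',(.005,.03))
rect(near&(S<60)&(V>120)&(X>.45),'bott',(.03,.2))
rect(near&(V<60)&(Y>0)&(X<.5),'knob',(.02,.12))
a=im[170:290,180:400];cv2.imwrite('pics/c1.png',cv2.resize(a[...,::-1],(792,432),interpolation=cv2.INTER_CUBIC))
E
```

```text
z60 796 [ 97.4 221.5] rect [526.6 291. ] [444.7  15.3] 1.9 z [0.0512 0.0628 0.0739] mean [0.5214 0.2904 0.0625]
z60 117 [302.1 136. ] rect [ 734.5 -213.8] [115.8  26.1] 88.1 z [0.0542 0.0623 0.0735] mean [ 0.7347 -0.2119  0.0634]
z60 140 [345.2 158.9] rect [ 679.1 -317.2] [139.4  17.6] 6.8 z [0.0513 0.0622 0.073 ] mean [ 0.6784 -0.3183  0.0619]
z60 150 [316.1 165.4] rect [ 663.1 -248.5] [48.1 52.3] 71.9 z [0.0502 0.0513 0.0533] mean [ 0.6633 -0.248   0.0515]
z60 5931 [240.7 214.3] rect [512.7 -62. ] [214.2 229.9] 88.4 z [0.0531 0.0595 0.067 ] mean [ 0.5401 -0.0611  0.0598]
z60 251 [366.1 221.2] rect [ 515.3 -365.3] [34.3 73.6] 74.7 z [0.0548 0.0631 0.069 ] mean [ 0.5247 -0.3672  0.0628]
z60 292 [346.6 271.7] rect [ 417.  -331.5] [46.4 90.2] 59.7 z [0.053  0.0626 0.0689] mean [ 0.4028 -0.3185  0.062 ]
z60 95 [419.5 283. ] rect [ 366.8 -486.3] [ 56.4 124.7] 46.3 z [0.0551 0.0594 0.0626] mean [ 0.3764 -0.4952  0.0591]
flake 140 [219.  195.1] rect [585.1  -8.9] [28.6 37.9] 11.2 z [0.0638 0.0665 0.0686] mean [ 0.5863 -0.0079  0.0664]
flake 142 [248.5 198.4] rect [578.7 -79.6] [26.1 37.9] 
[... 1116 characters left out ...]
83]
bott 415 [233.  133.1] rect [731.8 -39. ] [58.5 36.2] 89.8 z [0.0515 0.104  0.1209] mean [ 0.7321 -0.0428  0.0999]
bott 167 [300.8 136.4] rect [ 734.  -210.8] [109.   25.5] 87.7 z [0.0324 0.0627 0.082 ] mean [ 0.734  -0.2086  0.0619]
bott 309 [316.5 165.8] rect [ 663.  -249.5] [52.8 52.8] 34.8 z [0.0465 0.05   0.0529] mean [ 0.6626 -0.2492  0.0498]
bott 305 [394.  163.3] rect [ 659.8 -415. ] [ 23.2 104.3] 1.8 z [0.1317 0.136  0.1388] mean [ 0.6559 -0.4117  0.1351]
bott 5631 [240.1 214.1] rect [541.2 -14. ] [313.  184.4] 88.2 z [0.0469 0.0589 0.062 ] mean [ 0.5406 -0.0595  0.0575]
knob 68 [213.2 255.4] rect [436.7   7.9] [40.5 14.8] 1.9 z [0.0405 0.0491 0.0559] mean [0.4385 0.0062 0.0486]
```

View pics/c1.png

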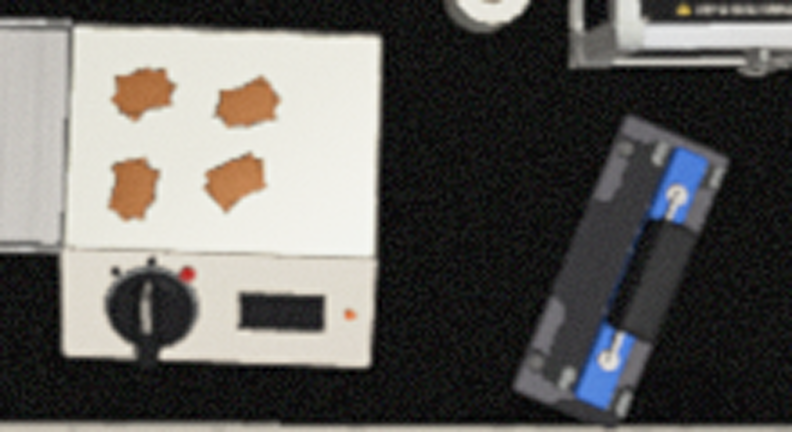

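```bash
cat >> h.py <<'E'
def Rt(yaw,a): return R.from_euler('z',yaw)*R.from_euler('y',-a)*R.from_euler('x',np.pi)
def plan(p,Rg,n,start=None):
    if start is None:
        s=bot.observe(); p0=np.array(s['ee_pos']); R0=R.from_euler('xyz',s['ee_rot'])
    else: p0,R0=start
    p0=np.array(p0,float);p=np.array(p,float)
    w=(R0.inv()*Rg).as_rotvec()/n; wr=np.round(w/0.1,2); w=wr*0.1
    xs=[]; c=p0.copy(); Rc=R0
    for i in range(n):
        t=p0+(p-p0)*(i+1)/n; sh=np.round(Rc.inv().apply(t-c)/0.3,3)
        xs.append(sh.tolist()); c=c+Rc.apply(sh*0.3); Rc=Rc*R.from_rotvec(w)
    print('max mm/row',round(1000*np.linalg.norm(p-p0)/n,1),'turn/row',round(np.abs(wr).max(),2))
    for k in range(0,n,8): print(str(xs[k:k+8]).replace(' ','')); print(str([wr.tolist()]*len(xs[k:k+8])).replace(' ',''))
    return c,Rc
E
python3 - <<'E'
from h import *
f=np.load('top.npz');im,d=f['im'],f['d'];P=cloud('top',d)
c=lambda x,y,z:pt('top',180+x/3.6-.36,170+y/3.6-.36,z=z)
C=[c(68,25,.06),c(382,35,.06),c(376,258,.06),c(66,247,.06)]
print(np.round(C,4).tolist(),np.mean(C,0))
yaw=np.arctan2(*( (C[0]+C[1]-C[2]-C[3])[[1,0]]));yaw2=np.arctan2(*((C[0]-C[1]+C[3]-C[2])[[1,0]]))-np.pi/2; print('yaw',yaw,yaw2)
# plate rect from cloud
hsv=cv2.cvtColor(im,cv2.COLOR_RGB2HSV)
X,Y,Z=P[...,0],P[...,1],P[...,2]
yaw=(yaw+yaw2)/2; o=np.mean(C,0);o[2]=0
L=(P-o)@R.from_euler('z',yaw).as_matrix()
m=(np.abs(L[...,0])<.2)&(np.abs(L[...,1])<.3)
pl=m&(np.abs(L[...,0])<.06)&(abs(L[...,1])<.09); print('plate z',np.median(Z[pl]))
# panel frame: origin plate front edge (x=-.075,z=.06)
M=R.from_euler('y',-.45).as_matrix()  # columns: x up slope, z normal
Q=(L-np.array([-.075,0,.06]))@M
k=m&(Q[...,0]<.005)&(Q[...,0]>-.09)&(abs(Q[...,1])<.11)
print('panel z',np.percentile(Q[...,2][k&(Q[...,1]<0)],[5,50,95]))
for lo,hi in((.006,.018),(.026,.045)):
    q=Q[k&(Q[...,2]>lo)&(Q[...,2]<hi)]; print(lo,len(q),np.round([q.min(0),q.max(0),np.median(q,0)],4).tolist())
    r=cv2.minAreaRect((q[:,:2]*1000).astype(np.float32));print(r)
# handle top
h=(Z>.099)&(Z<.11)&(X<.55)&(Y<-.25)&(Y>-.42)&(X>.38)
print('handle top',cv2.minAreaRect((P[h][:,:2]*1000).astype(np.float32)),np.median(P[h],0))
h=(Z>.06)&(Z<.07)&(X<.57)&(Y<-.25)&(Y>-.42)&(X>.36)&(hsv[...,0]>100)&(hsv[...,0]<125)&(hsv[...,1]>120)
print('head',cv2.minAreaRect((P[h][:,:2]*1000).astype(np.float32)),h.sum())
p=eyes.camera_params('top');print(p['cx'],p['cy'],p['dist_coeffs'])
for n,u in (('bar ends top',[(148,280),(148,335)]),):
    for a in u: print(c(*a,.07))
E
```

```text
[[0.6325, 0.0441, 0.06], [0.6267, -0.1715, 0.06], [0.4747, -0.1674, 0.06], [0.4808, 0.0429, 0.06]] [ 0.55366403 -0.06300352  0.06      ]
yaw -0.009433469244722863 -0.027798823051508936
plate z 0.06054315632320861
panel z [-0.00459868 -0.00169906  0.00087356]
0.006 250 [[-0.0704, 0.0184, 0.006], [-0.0173, 0.0751, 0.0176], [-0.0417, 0.0388, 0.0088]]
((-43.88546371459961, 46.74612045288086), (53.10407638549805, 56.743865966796875), 0.0958566963672638)
0.026 122 [[-0.0741, 0.039, 0.027], [-0.017, 0.0535, 0.037], [-0.0427, 0.0458, 0.033]]
((-45.612091064453125, 46.841800689697266), (57.33554458618164, 14.168744087219238), 2.189115524291992)
handle top ((462.8359375, -344.7061767578125), (27.295419692993164, 79.58711242675781), 67.07635498046875) [ 0.46240381 -0.34451496  0.1027735 ]
head ((463.01593017578125, -344.6439208984375), (25.233631134033203, 183.28578186035156), 66.83355712890625) 288
254.08565772257444 195.20308133742284 [-0.00972211  0.          0.          0.          0.        ]
[ 0.45958266 -0.01406315  0.07      ]
[ 0.4231133  -0.01451661  0.07      ]
```

```bash
python3 - <<'E'
from h import *
G=np.array([.428,-.0138,.0629]); n=R.from_euler('z',-.02).apply([-np.sin(.45),0,np.cos(.45)])
s=plan([.27,-.42,.18],Rt(-.02,.45),8)
s=plan(G+.08*n,Rt(-.02,.45),14,s)
print(s[0])
E
```

```text
max mm/row 12.7 turn/row 0.58
[[0.024,-0.033,0.013],[0.021,-0.034,0.013],[0.019,-0.035,0.014],[0.015,-0.037,0.015],[0.013,-0.038,0.015],[0.01,-0.039,0.014],[0.006,-0.039,0.015],[0.004,-0.04,0.015]]
[[-0.14,0.55,0.58],[-0.14,0.55,0.58],[-0.14,0.55,0.58],[-0.14,0.55,0.58],[-0.14,0.55,0.58],[-0.14,0.55,0.58],[-0.14,0.55,0.58],[-0.14,0.55,0.58]]
max mm/row 30.5 turn/row 0.0
[[0.02,-0.097,0.021],[0.021,-0.098,0.022],[0.02,-0.097,0.021],[0.021,-0.098,0.021],[0.02,-0.097,0.021],[0.02,-0.097,0.022],[0.021,-0.098,0.021],[0.02,-0.097,0.021]]
[[0.0,0.0,0.0],[0.0,0.0,0.0],[0.0,0.0,0.0],[0.0,0.0,0.0],[0.0,0.0,0.0],[0.0,0.0,0.0],[0.0,0.0,0.0],[0.0,0.0,0.0]]
[[0.02,-0.098,0.021],[0.021,-0.097,0.022],[0.02,-0.097,0.021],[0.021,-0.098,0.021],[0.02,-0.097,0.021],[0.02,-0.098,0.022]]
[[0.0,0.0,0.0],[0.0,0.0,0.0],[0.0,0.0,0.0],[0.0,0.0,0.0],[0.0,0.0,0.0],[0.0,0.0,0.0]]
[ 0.3931859  -0.01296444  0.13480437]
```

drive_tool(xyz=[[0.024,-0.033,0.013],[0.021,-0.034,0.013],[0.019,-0.035,0.014],[0.015,-0.037,0.015],[0.013,-0.038,0.015],[0.01,-0.039,0.014],[0.006,-0.039,0.015],[0.004,-0.04,0.015]], angular=[[-0.14,0.55,0.58],[-0.14,0.55,0.58],[-0.14,0.55,0.58],[-0.14,0.55,0.58],[-0.14,0.55,0.58],[-0.14,0.55,0.58],[-0.14,0.55,0.58],[-0.14,0.55,0.58]], hand=0)

```text
t: 0.9
ee_pos: [0.2703, -0.4199, 0.1802]
ee_rot: [3.136, -0.452, -0.018]
wrist_force: [-0.7, 0.4, -0.2]
opening: 0.0442
grip_force: 0.0
```

drive_tool(xyz=[[0.02,-0.097,0.021],[0.02,-0.097,0.021],[0.02,-0.097,0.021],[0.02,-0.097,0.021],[0.02,-0.097,0.021],[0.02,-0.097,0.021],[0.02,-0.097,0.021],[0.02,-0.097,0.021]], angular=[[0,0,0],[0,0,0],[0,0,0],[0,0,0],[0,0,0],[0,0,0],[0,0,0],[0,0,0]])

```text
t: 1.7
ee_pos: [0.3395, -0.1877, 0.1543]
ee_rot: [3.136, -0.45, -0.016]
wrist_force: [1.1, -0.9, 0.3]
opening: 0.0441
grip_force: 0.0
```

Tracking is accurate. Finish the approach, then descend along the axis.

drive_tool(xyz=[[0.02,-0.097,0.021],[0.02,-0.097,0.021],[0.02,-0.097,0.021],[0.02,-0.097,0.021],[0.02,-0.097,0.021],[0.02,-0.097,0.021],[0,0,0]], angular=[[0,0,0],[0,0,0],[0,0,0],[0,0,0],[0,0,0],[0,0,0],[0,0,0]])

```text
t: 2.4
ee_pos: [0.3909, -0.0105, 0.1343]
ee_rot: [3.137, -0.448, -0.006]
wrist_force: [0.9, 0.3, 0.1]
opening: 0.0441
grip_force: 0.0
```

```bash
python3 - <<'E'
from h import *
G=np.array([.428,-.0138,.0629]); n=R.from_euler('z',-.02).apply([-np.sin(.45),0,np.cos(.45)])
s=plan(G+.002*n,Rt(-.02,.45),8); print(bot.observe()['ee_pos'])
E
```

```text
max mm/row 9.8 turn/row 0.02
[[0.001,0.001,0.033],[0.001,0.001,0.032],[0.001,0.001,0.033],[0.001,0.001,0.033],[0.001,0.002,0.032],[0.001,0.001,0.033],[0.001,0.001,0.033],[0.001,0.001,0.032]]
[[-0.0,0.0,0.02],[-0.0,0.0,0.02],[-0.0,0.0,0.02],[-0.0,0.0,0.02],[-0.0,0.0,0.02],[-0.0,0.0,0.02],[-0.0,0.0,0.02],[-0.0,0.0,0.02]]
[ 0.39093839 -0.01048936  0.13429836]
```

drive_tool(xyz=[[0.001,0.001,0.033],[0.001,0.001,0.033],[0.001,0.001,0.033],[0.001,0.001,0.033],[0.001,0.001,0.033],[0.001,0.001,0.033],[0.001,0.001,0.033],[0.001,0.001,0.031]], angular=[[0,0,0.02],[0,0,0.02],[0,0,0.02],[0,0,0.02],[0,0,0.02],[0,0,0.02],[0,0,0.02],[0,0,0.02]])

```text
t: 3.2
ee_pos: [0.4276, -0.0199, 0.0651]
ee_rot: [-3.14, -0.449, -0.034]
wrist_force: [1.1, -0.3, -0.0]
opening: 0.0439
grip_force: 0.0
```

drive_tool(xyz=[[0,0,0],[0,0,0],[0,0,0],[0,0,0],[0,0,0],[0,0,0]], angular=[[0,0,0],[0,0,0],[0,0,0],[0,0,0],[0,0,0],[0,0,0]], hand=1, squeeze=15)

```text
t: 3.8
ee_pos: [0.4278, -0.0189, 0.0659]
ee_rot: [-3.141, -0.45, -0.032]
wrist_force: [-0.3, 0.0, -0.3]
opening: 0.0005
grip_force: 0.0
```

```bash
python3 - <<'E'
from h import *
im,d=grab('top'); a=im[200:300,180:280]
im2,d2=grab('scene'); b=im2[140:240,170:270]
cv2.imwrite('pics/c2.png',cv2.resize(np.hstack([a,b])[...,::-1],(800,400),interpolation=cv2.INTER_CUBIC)); print(bot.observe()['opening'])
E
```

```text
0.0003672107524942332
```

View pics/c2.png

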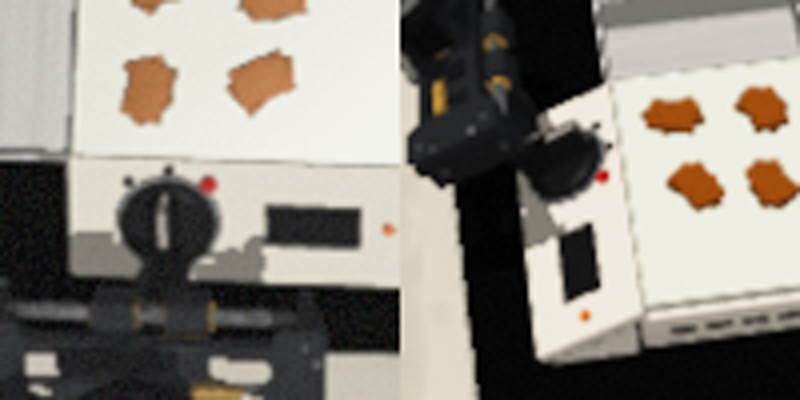

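The picture shows the gripper in front of the knob with the bar not between the fingers: the white ridge is at (165,220), and the body lies below row 280. I'll check this against depth.

```bash
python3 - <<'E'
from h import *
o=np.array([.428,-.0138,.0629]); Rk=Rt(-.02,.45)
s=bot.observe(); tp=s['ee_pos'];Re=R.from_euler('xyz',s['ee_rot']);print(tp,s['ee_rot'],s['opening'])
for n in('top','scene'):
    f=np.load(n+'.npz');P=cloud(n,f['d']);im=f['im']
    T=Re.inv().apply((P-tp).reshape(-1,3))*1000
    m=(abs(T[:,0])<50)&(abs(T[:,1])<70)&(T[:,2]<45)&(T[:,2]>-80)&(P[...,2].ravel()>.02)
    print(n,m.sum())
    for z in range(-80,45,10):
        k=m&(T[:,2]>=z)&(T[:,2]<z+10)&(im.reshape(-1,3).max(1)<90)
        if k.sum()>3: q=T[k]; print(z,k.sum(),'x',np.round(np.percentile(q[:,0],[2,50,98])),'y',np.round(np.percentile(q[:,1],[2,50,98])))
E
```

```text
[ 0.42778312 -0.01878955  0.06576657] [-3.14044607 -0.45022313 -0.03234233] 0.0003672107524942332
top 1865
-80 21 x [-10.   5.   9.] y [-9. -3.  3.]
-70 16 x [7. 7. 9.] y [-11.  -4.   3.]
-60 29 x [0. 7. 9.] y [-14.  -1.  15.]
-50 33 x [ 3.  7. 10.] y [-14.   1.  11.]
-40 29 x [ 6.  8. 10.] y [-12.  -0.  13.]
-10 50 x [-8.  6. 25.] y [-11.  -1.   1.]
0 17 x [-9.  9. 25.] y [-10.   2.   3.]
10 181 x [-21.  -0.  25.] y [-31.   2.  21.]
20 157 x [-43.   8.  27.] y [-34.   8.  68.]
30 13 x [-30.  -7.  20.] y [-34.  58.  67.]
scene 1032
-80 4 x [ 9. 10. 10.] y [ 6. 12. 17.]
-70 11 x [ 5. 10. 11.] y [-2. 14. 17.]
-60 21 x [ 3.  9. 12.] y [-14.   3.  16.]
-50 18 x [ 2.  9. 12.] y [-13.   7.  17.]
-40 19 x [ 2.  9. 12.] y [-10.   1.  15.]
-10 47 x [-26.  -5.  24.] y [-10.   1.   6.]
0 40 x [-25.   4.  26.] y [-5.  1.  5.]
10 105 x [-25.   2.  28.] y [-4.  5. 23.]
20 117 x [-41.   2.  29.] y [-60.  17.  69.]
30 21 x [-42.  -2.  27.] y [-68.  14.  69.]
```

```bash
python3 - <<'E'
from h import *
s=bot.observe(); tp=s['ee_pos'];Re=R.from_euler('xyz',s['ee_rot'])
for n in('top','scene'):
    f=np.load(n+'.npz');P=cloud(n,f['d']);im=f['im'].reshape(-1,3)
    T=Re.inv().apply((P-tp).reshape(-1,3))*1000
    for z in range(-50,25,5):
        k=(abs(T[:,0])<30)&(abs(T[:,1])<40)&(T[:,2]>=z)&(T[:,2]<z+5)
        if k.sum(): q=T[k]; print(n,z,k.sum(),'x',np.round(np.percentile(q[:,0],[2,50,98])),'y',np.round(np.percentile(q[:,1],[2,50,98])),im[k].mean(0).round())
E
```

```text
top -50 20 x [ 2.  7. 10.] y [-14.   1.  14.] [35. 34. 34.]
top -45 15 x [5. 7. 8.] y [-13.   0.  13.] [36. 36. 35.]
top -40 17 x [ 6.  8. 10.] y [-11.  -0.  14.] [37. 37. 37.]
top -35 13 x [ 7.  7. 10.] y [-11.   1.  13.] [28. 28. 28.]
top -10 35 x [-4. 15. 24.] y [-11.  -4.   1.] [95. 91. 87.]
top -5 42 x [-8.  5. 25.] y [-11.  -6.   1.] [53. 52. 51.]
top 0 8 x [-10.  24.  26.] y [-9. -1.  3.] [48. 46. 45.]
top 5 12 x [-5. 11. 25.] y [-9.  2.  3.] [46. 46. 46.]
top 10 11 x [ 9. 23. 25.] y [-20.  -1.   2.] [49. 47. 47.]
top 15 174 x [-21.  -1.  24.] y [-31.   4.  21.] [35. 35. 36.]
top 20 91 x [-22.  11.  27.] y [-32.   4.  23.] [49. 48. 48.]
scene -50 9 x [ 4. 10. 12.] y [-12.   3.  17.] [17. 18. 19.]
scene -45 9 x [ 2.  9. 11.] y [-12.  11.  15.] [18. 19. 20.]
scene -40 13 x [ 1.  9. 12.] y [-9.  2. 16.] [17. 18. 19.]
scene -35 6 x [ 5.  9. 10.] y [-9.  0. 12.] [19. 20. 20.]
scene -30 1 x [10. 10. 10.] y [9. 9. 9.] [52. 50. 48.]
scene -10 32 x [-22.   7.  27.] y [-9. -2.  5.] [78. 74. 70.]
scene -5 38 x [-25.  -3.  27.] y [-12.   1.   6.] [46. 44. 42.]
scene 0 19 x [-20.  12.  28.] y [-6.  1.  5.] [24. 23. 23.]
scene 5 22 x [-24.  -6.  25.] y [-4.  1.  4.] [15. 16. 16.]
scene 10 33 x [-20.   4.  28.] y [-5.  1. 16.] [17. 17. 18.]
scene 15 72 x [-26.   1.  28.] y [-2.  9. 24.] [22. 21. 22.]
scene 20 57 x [-24.   7.  29.] y [-18.  13.  26.] [31. 30. 31.]
```

Depth shows the closed fingertips really end about 41 mm short of where the tool frame says, at tool z ≈ -31 mm rather than +11. The bar top is at tool z ≈ -9 mm and y ≈ -4 mm. So I open, shift and advance about 36 mm further, watching the force.

drive_tool(xyz=[[0,-0.008,0],[0,-0.006,0],[0,0,0],[0,0,0]], angular=[[0,0,0],[0,0,0],[0,0,0],[0,0,0]], hand=0)

```text
t: 4.3
ee_pos: [0.4278, -0.0144, 0.0656]
ee_rot: [-3.14, -0.45, -0.032]
wrist_force: [-0.3, -0.5, -0.7]
opening: 0.0301
grip_force: 0.0
```

drive_tool(xyz=[[0,0,0.02],[0,0,0.02],[0,0,0.02],[0,0,0.02],[0,0,0.01],[0,0,0]], angular=[[0,0,0],[0,0,0],[0,0,0],[0,0,0],[0,0,0],[0,0,0]])

```text
t: 4.9
ee_pos: [0.4392, -0.0147, 0.0405]
ee_rot: [-3.139, -0.448, -0.033]
wrist_force: [-0.3, 0.8, 0.2]
opening: 0.0438
grip_force: 0.0
```

```bash
cat >> h.py <<'E'
def toolview(n,xr=30,yr=70,z0=-60,z1=35,st=5):
    s=bot.observe(); tp=s['ee_pos'];Re=R.from_euler('xyz',s['ee_rot']); im,d=grab(n);P=cloud(n,d);im=im.reshape(-1,3)
    T=Re.inv().apply((P-tp).reshape(-1,3))*1000
    for z in range(z0,z1,st):
        k=(abs(T[:,0])<xr)&(abs(T[:,1])<yr)&(T[:,2]>=z)&(T[:,2]<z+st)
        if k.sum(): q=T[k]; print(n,z,k.sum(),'x',np.round(np.percentile(q[:,0],[2,50,98])),'y',np.round(np.percentile(q[:,1],[2,25,50,75,98])),im[k].mean(0).round())
E
python3 - <<'E'
from h import *
toolview('scene')
E
```

```text
scene -60 2 x [8. 8. 8.] y [-25. -13.  -0.  13.  25.] [18. 18. 19.]
scene -55 7 x [ 7.  9. 10.] y [-35. -33. -26.  22.  28.] [17. 18. 18.]
scene -50 8 x [ 9. 10. 12.] y [-37. -31. -27.  26.  35.] [20. 21. 22.]
scene -45 9 x [ 6.  9. 12.] y [-36. -28. -21.  35.  37.] [19. 20. 21.]
scene -40 23 x [-8.  8. 23.] y [-25.  -1.  26.  35.  39.] [50. 48. 47.]
scene -35 39 x [-5.  9. 28.] y [-31.  -4.   1.   5.  35.] [66. 63. 60.]
scene -30 19 x [ 3. 16. 28.] y [-28.   3.   5.   6.  18.] [36. 34. 34.]
scene -25 10 x [ 4. 12. 29.] y [-1.  3.  4.  7.  9.] [30. 29. 28.]
scene -20 10 x [11. 21. 29.] y [-3.  3.  4.  5.  7.] [24. 23. 23.]
scene -15 34 x [-16.   7.  29.] y [ 3.  5. 11. 19. 28.] [16. 16. 17.]
scene -10 65 x [-25.   8.  29.] y [-5. 12. 17. 21. 29.] [24. 24. 25.]
scene -5 86 x [-27.   8.  29.] y [-50.  14.  27.  44.  67.] [108. 102.  97.]
scene 0 272 x [-28.   5.  29.] y [-60. -34.  35.  52.  68.] [173. 165. 155.]
scene 5 16 x [-21.  10.  27.] y [-50. -34.  38.  46.  57.] [208. 203. 192.]
```

drive_tool(xyz=[[0,0,0.02],[0,0,0.012],[0,0,0],[0,0,0],[0,0,0],[0,0,0]], angular=[[0,0,0],[0,0,0],[0,0,0],[0,0,0],[0,0,0],[0,0,0]])

```text
t: 5.55
ee_pos: [0.4438, -0.0151, 0.0328]
ee_rot: [-3.14, -0.45, -0.033]
wrist_force: [0.7, 0.7, 0.1]
opening: 0.0442
grip_force: 0.0
```

drive_tool(xyz=[[0,0,0],[0,0,0],[0,0,0],[0,0,0],[0,0,0]], angular=[[0,0,0],[0,0,0],[0,0,0],[0,0,0],[0,0,0]], hand=1, squeeze=15)

```text
t: 6.05
ee_pos: [0.4438, -0.0147, 0.0327]
ee_rot: [-3.139, -0.45, -0.033]
wrist_force: [1.5, 4.2, 1.1]
opening: 0.0138
grip_force: 15.0
```

drive_tool(xyz=[[0,0,0],[0,0,0],[0,0,0],[0,0,0],[0,0,0],[0,0,0],[0,0,0],[0,0,0]], angular=[[0,0,1],[0,0,1],[0,0,1],[0,0,1],[0,0,1],[0,0,1],[0,0,1],[0,0,0]])

```text
t: 6.85
ee_pos: [0.4437, -0.0152, 0.0326]
ee_rot: [-2.839, -0.338, -0.785]
wrist_force: [-1.9, -1.5, 3.0]
opening: 0.0137
grip_force: 15.0
```

drive_tool(xyz=[[0,0,0],[0,0,0],[0,0,0],[0,0,0],[0,0,0]], angular=[[0,0,0],[0,0,0],[0,0,0],[0,0,0],[0,0,0]], hand=0)

```text
t: 7.35
ee_pos: [0.4437, -0.015, 0.0326]
ee_rot: [-2.839, -0.338, -0.784]
wrist_force: [-0.1, 0.3, -0.4]
opening: 0.0441
grip_force: 0.0
```

drive_tool(xyz=[[0,0,-0.05],[0,0,-0.08],[0,0,-0.1],[0,0,-0.1],[0,0,-0.05],[0,0,0]], angular=[[0,0,0],[0,0,0],[0,0,-1],[0,0,-1],[0,0,-1],[0,0,-1]])

```text
t: 7.95
ee_pos: [0.3952, -0.0144, 0.138]
ee_rot: [-3.002, -0.434, -0.358]
wrist_force: [1.6, 0.9, 0.4]
opening: 0.0438
grip_force: 0.0
```

```bash
python3 - <<'E'
from h import *
im,d=grab('top'); a=im[200:300,180:280]
cv2.imwrite('pics/c3.png',cv2.resize(a[...,::-1],(500,500),interpolation=cv2.INTER_CUBIC))
hx=R.from_euler('z',-.4)
H=np.array([.463,-.3447,.084]); 
Rg=Rt(-.4,.7); zt=Rg.apply([0,0,1])
# real grasp pt at tool z=-49; put it 4mm above handle centre
tcp=H+[0,0,.004]+.049*zt
print(tcp, tcp-.10*zt, bot.observe()['ee_pos'],bot.observe()['q'])
s=plan([.36,-.17,.17],Rg,8)
s=plan(tcp-.10*zt,Rg,8,s)
s=plan(tcp,Rg,8,s)
E
```

```text
[ 0.49207483 -0.35699264  0.05052273] [ 0.43273845 -0.33190562  0.12700695] [ 0.39493761 -0.01422284  0.13700696] [-0.5351392  -0.61014337  2.47454806  0.27388795  0.89176522  1.22745193]
max mm/row 20.4 turn/row 0.34
[[0.014,0.064,-0.018],[0.014,0.064,-0.016],[0.016,0.065,-0.014],[0.015,0.065,-0.012],[0.017,0.065,-0.011],[0.017,0.065,-0.009],[0.017,0.066,-0.006],[0.018,0.065,-0.005]]
[[-0.2,0.34,0.03],[-0.2,0.34,0.03],[-0.2,0.34,0.03],[-0.2,0.34,0.03],[-0.2,0.34,0.03],[-0.2,0.34,0.03],[-0.2,0.34,0.03],[-0.2,0.34,0.03]]
max mm/row 22.8 turn/row 0.0
[[0.03,0.05,0.049],[0.03,0.051,0.048],[0.03,0.05,0.049],[0.03,0.05,0.048],[0.03,0.051,0.049],[0.03,0.05,0.049],[0.03,0.05,0.048],[0.03,0.05,0.049]]
[[-0.0,-0.0,-0.0],[-0.0,-0.0,-0.0],[-0.0,-0.0,-0.0],[-0.0,-0.0,-0.0],[-0.0,-0.0,-0.0],[-0.0,-0.0,-0.0],[-0.0,-0.0,-0.0],[-0.0,-0.0,-0.0]]
max mm/row 12.5 turn/row 0.0
[[-0.0,0.0,0.042],[-0.0,0.0,0.041],[-0.001,0.0,0.042],[0.0,0.001,0.042],[0.0,-0.0,0.041],[-0.0,-0.0,0.042],[-0.0,-0.0,0.041],[-0.0,0.0,0.042]]
[[-0.0,-0.0,-0.0],[-0.0,-0.0,-0.0],[-0.0,-0.0,-0.0],[-0.0,-0.0,-0.0],[-0.0,-0.0,-0.0],[-0.0,-0.0,-0.0],[-0.0,-0.0,-0.0],[-0.0,-0.0,-0.0]]
```

View pics/c3.png

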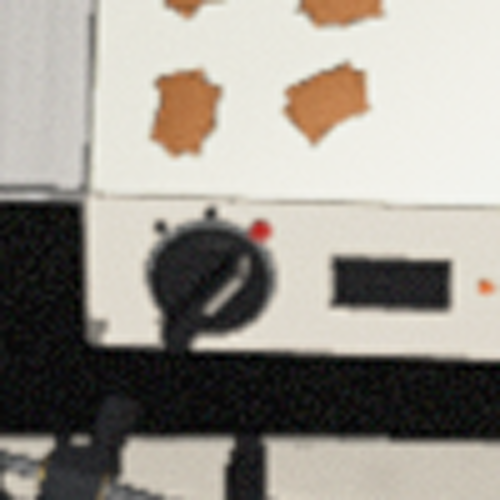

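The selector ridge now points at the red mark (262,231). Next, the scraper.

drive_tool(xyz=[[0.014,0.064,-0.018],[0.014,0.064,-0.016],[0.016,0.065,-0.014],[0.015,0.065,-0.012],[0.017,0.065,-0.011],[0.017,0.065,-0.009],[0.017,0.066,-0.006],[0.018,0.065,-0.005]], angular=[[-0.2,0.34,0.03],[-0.2,0.34,0.03],[-0.2,0.34,0.03],[-0.2,0.34,0.03],[-0.2,0.34,0.03],[-0.2,0.34,0.03],[-0.2,0.34,0.03],[-0.2,0.34,0.03]], hand=-0.3)

```text
t: 8.8
ee_pos: [0.3744, -0.1766, 0.1784]
ee_rot: [-3.132, -0.681, -0.418]
wrist_force: [0.3, -0.4, 0.4]
opening: 0.0571
grip_force: 0.0
```

drive_tool(xyz=[[0.03,0.05,0.049],[0.03,0.05,0.049],[0.03,0.05,0.049],[0.03,0.05,0.049],[0.03,0.05,0.049],[0.03,0.05,0.049],[0.03,0.05,0.049],[0.03,0.05,0.049]], angular=[[0,0,0],[0,0,0],[0,0,0],[0,0,0],[0,0,0],[0,0,0],[0,0,0],[0,0,0]])

```text
t: 9.6
ee_pos: [0.4463, -0.3378, 0.13]
ee_rot: [-3.13, -0.678, -0.418]
wrist_force: [-0.5, -0.2, 1.0]
opening: 0.0576
grip_force: 0.0
```

```bash
python3 - <<'E'
from h import *
H=np.array([.463,-.3447,.084]);Rg=Rt(-.4,.7); zt=Rg.apply([0,0,1])
s=bot.observe();print(s['ee_pos'],s['ee_rot'])
plan(H+[0,0,.004]+.049*zt,Rg,8)
toolview('top',25,60,-90,60,10)
E
```

```text
[ 0.44626351 -0.33780585  0.13000037] [-3.12952441 -0.67822318 -0.41840962]
max mm/row 11.7 turn/row 0.03
[[-0.005,0.0,0.039],[-0.004,0.0,0.039],[-0.005,0.0,0.038],[-0.005,0.0,0.039],[-0.005,-0.0,0.039],[-0.006,-0.0,0.038],[-0.005,-0.0,0.039],[-0.006,-0.0,0.039]]
[[-0.0,0.03,-0.02],[-0.0,0.03,-0.02],[-0.0,0.03,-0.02],[-0.0,0.03,-0.02],[-0.0,0.03,-0.02],[-0.0,0.03,-0.02],[-0.0,0.03,-0.02],[-0.0,0.03,-0.02]]
top -90 15 x [-10.   5.  10.] y [35. 35. 36. 39. 42.] [60. 59. 57.]
top -80 36 x [-5.  7.  9.] y [28. 31. 35. 38. 44.] [39. 40. 40.]
top -70 51 x [-5.  8. 10.] y [-44. -34.  29.  36.  44.] [37. 37. 38.]
top -60 64 x [-11.   7.   9.] y [-44. -37.  29.  34.  41.] [36. 36. 37.]
top -50 57 x [-9.  7. 10.] y [-43. -36.  28.  33.  42.] [34. 35. 36.]
top -40 52 x [-9.  7.  9.] y [-42. -36.  28.  32.  40.] [35. 36. 36.]
top -30 8 x [-9.  6.  8.] y [-35. -30.  29.  31.  36.] [30. 30. 31.]
top 10 46 x [-25. -21. -16.] y [-12.  -7.  -1.   5.  11.] [55. 55. 55.]
top 20 90 x [-21. -12.  -3.] y [-13.  -8.  -1.   6.  13.] [51. 51. 51.]
top 30 81 x [-20.  -0.   7.] y [-14. -10.  -3.   5.  14.] [48. 48. 49.]
top 40 101 x [-17.  11.  20.] y [-14. -11.  -3.   5.  13.] [46. 46. 47.]
top 50 58 x [-13.  20.  25.] y [-14. -13.  -6.   2.  12.] [40. 40. 41.]
```

drive_tool(xyz=[[-0.005,0,0.039],[-0.005,0,0.039],[-0.005,0,0.039],[-0.005,0,0.039],[-0.005,0,0.039],[-0.005,0,0.039],[-0.005,0,0.039],[-0.005,0,0.036]], angular=[[0,0.03,-0.02],[0,0.03,-0.02],[0,0.03,-0.02],[0,0.03,-0.02],[0,0.03,-0.02],[0,0.03,-0.02],[0,0.03,-0.02],[0,0.03,-0.02]])

```text
t: 10.45
ee_pos: [0.4919, -0.3561, 0.0512]
ee_rot: [3.14, -0.703, -0.397]
wrist_force: [0.2, 0.1, 0.8]
opening: 0.0572
grip_force: 0.0
```

drive_tool(xyz=[[0,0,0],[0,0,0],[0,0,0],[0,0,0],[0,0,0],[0,0,0]], angular=[[0,0,0],[0,0,0],[0,0,0],[0,0,0],[0,0,0],[0,0,0]], hand=1, squeeze=45)

```text
t: 11.05
ee_pos: [0.4919, -0.3573, 0.053]
ee_rot: [3.136, -0.705, -0.394]
wrist_force: [-4.6, 0.0, 6.2]
opening: 0.0273
grip_force: 45.0
```

Gripped: 27.3 mm matches the handle's 28. Lift and carry to behind the flakes.

```bash
cat >> h.py <<'E'
G_TCP=np.array([.4919,-.3573,.053]); G_R=R.from_euler('xyz',[3.136,-.705,-.394]); S0=np.array([.463,-.3447,.05]); S_YAW=-.4
def tcp_for(o,yaw):
    D=R.from_euler('z',yaw-S_YAW); return np.array(o)+D.apply(G_TCP-S0), D*G_R
E
python3 - <<'E'
from h import *
s=bot.observe()
st=(s['ee_pos'],R.from_euler('xyz',s['ee_rot']))
p,r=tcp_for(S0+[0,0,.08],-.4); st=plan(p,r,8)
p,r=tcp_for([.552,-.135,.12],-.02); st=plan(p,r,10,st); print(p)
E
```

```text
max mm/row 10.0 turn/row 0.0
[[0.022,0.0,-0.025],[0.021,0.0,-0.026],[0.022,0.0,-0.025],[0.021,0.0,-0.026],[0.022,0.001,-0.025],[0.022,-0.0,-0.026],[0.021,-0.0,-0.025],[0.022,-0.0,-0.025]]
[[-0.0,0.0,-0.0],[-0.0,0.0,-0.0],[-0.0,0.0,-0.0],[-0.0,0.0,-0.0],[-0.0,0.0,-0.0],[-0.0,0.0,-0.0],[-0.0,0.0,-0.0],[-0.0,0.0,-0.0]]
max mm/row 24.0 turn/row 0.29
[[-0.002,-0.08,0.002],[-0.0,-0.08,0.004],[0.002,-0.079,0.006],[0.005,-0.08,0.008],[0.007,-0.079,0.01],[0.009,-0.078,0.012],[0.011,-0.078,0.014],[0.014,-0.077,0.015]]
[[0.25,0.0,-0.29],[0.25,0.0,-0.29],[0.25,0.0,-0.29],[0.25,0.0,-0.29],[0.25,0.0,-0.29],[0.25,0.0,-0.29],[0.25,0.0,-0.29],[0.25,0.0,-0.29]]
[[0.016,-0.076,0.018],[0.018,-0.076,0.02]]
[[0.25,0.0,-0.29],[0.25,0.0,-0.29]]
[ 0.58351201 -0.13598157  0.123     ]
```

drive_tool(xyz=[[0.022,0,-0.025],[0.022,0,-0.026],[0.021,0,-0.025],[0.022,0,-0.026],[0.021,0,-0.025],[0.022,0,-0.026],[0.021,0,-0.025],[0.022,0,-0.025]], angular=[[0,0,0],[0,0,0],[0,0,0],[0,0,0],[0,0,0],[0,0,0],[0,0,0],[0,0,0]])

```text
t: 11.85
ee_pos: [0.4916, -0.3552, 0.1313]
ee_rot: [3.14, -0.701, -0.395]
wrist_force: [0.6, -0.1, -3.2]
opening: 0.0277
grip_force: 45.0
```

drive_tool(xyz=[[-0.002,-0.08,0.002],[0,-0.08,0.004],[0.002,-0.079,0.006],[0.005,-0.08,0.008],[0.007,-0.079,0.01],[0.009,-0.078,0.012],[0.011,-0.078,0.014],[0.014,-0.077,0.015]], angular=[[0.25,0,-0.29],[0.25,0,-0.29],[0.25,0,-0.29],[0.25,0,-0.29],[0.25,0,-0.29],[0.25,0,-0.29],[0.25,0,-0.29],[0.25,0,-0.29]])

```text
t: 12.65
ee_pos: [0.5645, -0.1774, 0.1233]
ee_rot: [-3.14, -0.701, -0.089]
wrist_force: [0.3, 0.1, -3.6]
opening: 0.0272
grip_force: 45.0
```

drive_tool(xyz=[[0.016,-0.076,0.018],[0.018,-0.076,0.02],[0,0,0],[0,0,0]], angular=[[0.25,0,-0.29],[0.25,0,-0.29],[0,0,0],[0,0,0]])

```text
t: 13.05
ee_pos: [0.5829, -0.1342, 0.1215]
ee_rot: [-3.14, -0.702, -0.014]
wrist_force: [0.7, -0.9, -2.7]
opening: 0.0278
grip_force: 45.0
```

```bash
python3 - <<'E'
from h import *
im,d=grab('scene');a=im[110:240,170:330]
cv2.imwrite('pics/c4.png',cv2.resize(a[...,::-1],(800,600),interpolation=cv2.INTER_CUBIC))
s=bot.observe();print(s['ee_pos'],s['ee_rot'],s['wrist_force'],s['torque'])
p,r=tcp_for([.552,-.135,.102],-.02);plan(p,r,5)
im,d=grab('top');P=cloud('top',d);hsv=cv2.cvtColor(im,cv2.COLOR_RGB2HSV)
h=(P[...,2]>.1)&(P[...,2]<.17)&(hsv[...,0]>100)&(hsv[...,0]<125)&(hsv[...,1]>120)&(P[...,0]<.7)&(P[...,1]<0)
print(h.sum(),cv2.minAreaRect((P[h][:,:2]*1000).astype(np.float32)))
q=P[h];A=np.c_[q[:,:2],np.ones(len(q))];c=np.linalg.lstsq(A,q[:,2],rcond=None)[0];print('tilt',c[:2],'z',q[:,2].mean(), q[q[:,0]<.52].mean(0),q[q[:,0]>.58].mean(0))
E
```

```text
[ 0.58301146 -0.13487308  0.12188267] [-3.14100031 -0.70224916 -0.01456745] [ 0.46537939  0.29888737 -3.13384783] [ 0.01408704  0.65197538 -0.03903829]
max mm/row 3.4 turn/row 0.01
[[-0.007,0.001,0.009],[-0.007,0.0,0.009],[-0.007,0.001,0.008],[-0.007,0.001,0.009],[-0.007,0.001,0.009]]
[[-0.01,0.01,-0.0],[-0.01,0.01,-0.0],[-0.01,0.01,-0.0],[-0.01,0.01,-0.0],[-0.01,0.01,-0.0]]
154 ((619.2584228515625, -134.8079833984375), (22.439926147460938, 46.76763153076172), 88.8370590209961)
tilt [ 0.0090536  -0.04254578] z 0.13185330809682333 [nan nan nan] [ 0.62226694 -0.13478548  0.13185331]<stdin>:9: RuntimeWarning: Mean of empty slice.
  ret = um.true_divide(
```

View pics/c4.png

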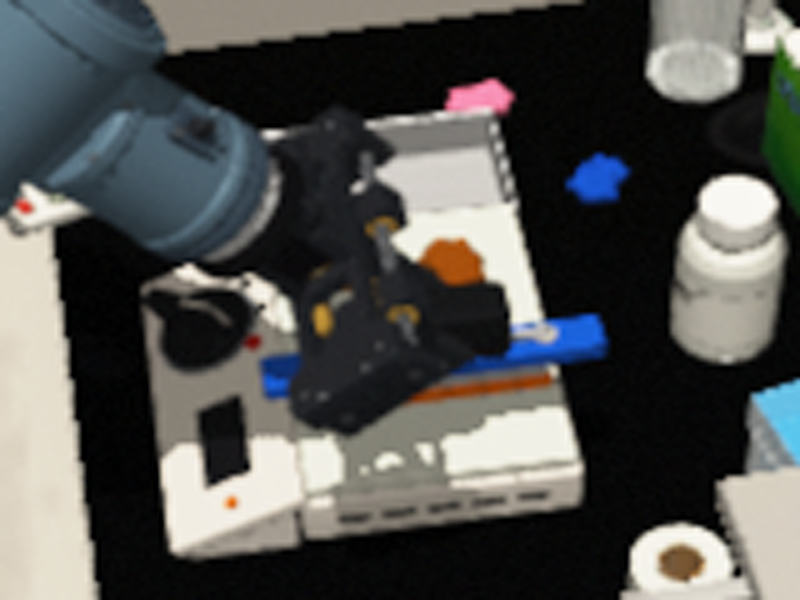

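The scraper hangs level behind the flakes (lip at (485,388), one flake visible at (452,262)). Its origin is at about z 0.118. Now feel for contact; the baseline Fz is about -3.1 N.

drive_tool(xyz=[[-0.011,0,0.013],[-0.011,0,0.013],[-0.011,0,0.013],[-0.011,0,0.013],[0,0,0],[0,0,0]], angular=[[0,0,0],[0,0,0],[0,0,0],[0,0,0],[0,0,0],[0,0,0]])

```text
t: 13.75
ee_pos: [0.5834, -0.1349, 0.1016]
ee_rot: [-3.141, -0.703, -0.015]
wrist_force: [1.0, 0.2, -3.0]
opening: 0.0274
grip_force: 45.0
```

drive_tool(xyz=[[-0.002,0,0.0025],[-0.002,0,0.0025],[-0.002,0,0.0025],[0,0,0]], angular=[[0,0,0],[0,0,0],[0,0,0],[0,0,0]])

```text
t: 14.15
ee_pos: [0.5836, -0.1349, 0.0991]
ee_rot: [-3.141, -0.703, -0.014]
wrist_force: [1.0, -0.8, -3.5]
opening: 0.0275
grip_force: 45.0
```

drive_tool(xyz=[[-0.002,0,0.0025],[-0.002,0,0.0025],[0,0,0]], angular=[[0,0,0],[0,0,0],[0,0,0]])

```text
t: 14.45
ee_pos: [0.5836, -0.1349, 0.097]
ee_rot: [-3.141, -0.703, -0.014]
wrist_force: [-0.6, 0.0, -4.0]
opening: 0.0276
grip_force: 45.0
```

drive_tool(xyz=[[-0.002,0,0.0025],[-0.001,0,0.0015],[0,0,0]], angular=[[0,0,0],[0,0,0],[0,0,0]])

```text
t: 14.75
ee_pos: [0.5837, -0.135, 0.0956]
ee_rot: [-3.141, -0.703, -0.014]
wrist_force: [-0.0, -0.1, -3.7]
opening: 0.0275
grip_force: 45.0
```

drive_tool(xyz=[[-0.002,0,0.0025],[-0.002,0,0.0025],[0,0,0]], angular=[[0,0,0],[0,0,0],[0,0,0]])

```text
t: 15.05
ee_pos: [0.5837, -0.1349, 0.0936]
ee_rot: [-3.141, -0.703, -0.014]
wrist_force: [-0.7, 0.1, -3.4]
opening: 0.0276
grip_force: 45.0
```

drive_tool(xyz=[[-0.002,0,0.0025],[-0.001,0,0.0015],[0,0,0]], angular=[[0,0,0],[0,0,0],[0,0,0]])

```text
t: 15.35
ee_pos: [0.584, -0.135, 0.0923]
ee_rot: [-3.142, -0.703, -0.014]
wrist_force: [-0.8, 0.6, -2.3]
opening: 0.0277
grip_force: 45.0
```

drive_tool(xyz=[[-0.002,0,0.0025],[-0.001,0,0.0015],[0,0,0]], angular=[[0,0,0],[0,0,0],[0,0,0]])

```text
t: 15.65
ee_pos: [0.5842, -0.1351, 0.091]
ee_rot: [3.142, -0.704, -0.014]
wrist_force: [-2.7, -0.1, 1.3]
opening: 0.0275
grip_force: 45.0
```

Contact at about 4.6 N. Hold briefly, then wipe towards +y.

drive_tool(xyz=[[0,0,0],[0,0,0],[0,-0.01,0],[0,-0.02,0],[0,-0.025,0],[0,-0.025,0],[0,-0.025,0]], angular=[[0,0,0],[0,0,0],[0,0,0],[0,0,0],[0,0,0],[0,0,0],[0,0,0]])

```text
t: 16.35
ee_pos: [0.5846, -0.1029, 0.091]
ee_rot: [3.141, -0.704, -0.014]
wrist_force: [-0.9, -2.5, 0.1]
opening: 0.0278
grip_force: 45.0
```

drive_tool(xyz=[[0,-0.025,0],[0,-0.025,0],[0,-0.025,0],[0,-0.025,0],[0,-0.02,0]], angular=[[0,0,0],[0,0,0],[0,0,0],[0,0,0],[0,0,0]])

```text
t: 16.85
ee_pos: [0.585, -0.0668, 0.0908]
ee_rot: [3.142, -0.703, -0.014]
wrist_force: [-0.6, -2.5, 0.9]
opening: 0.0274
grip_force: 45.0
```

Force is about 4 N with light drag, as wanted. Look at the flakes mid-wipe by mask, then continue.

```bash
cat >> h.py <<'E'
def flakes():
    for n in('top','scene'):
        im,d=grab(n);P=cloud(n,d);hsv=cv2.cvtColor(im,cv2.COLOR_RGB2HSV).astype(int)
        m=(hsv[...,0]<22)&(hsv[...,1]>110)&(P[...,0]>.42)&(P[...,0]<.66)&(P[...,1]>-.2)&(P[...,1]<.2)&(P[...,2]>.005)&(P[...,2]<.09)
        k,l,st,c=cv2.connectedComponentsWithStats(m.astype(np.uint8))
        for i in range(1,k):
            if st[i,4]>25: q=P[l==i]; print(n,st[i,4],np.round(np.median(q,0),3),'x',np.round([q[:,0].min(),q[:,0].max()],3),'y',np.round([q[:,1].min(),q[:,1].max()],3))
    s=bot.observe();print(np.round(s['ee_pos'],4),np.round(s['wrist_force'],1),s['t'])
E
python3 -c "
from h import *
flakes()"
```

```text
top 239 [ 0.584 -0.01   0.066] x [0.557 0.601] y [-0.047  0.019]
top 32 [0.527 0.001 0.067] x [0.523 0.53 ] y [-0.009  0.011]
scene 79 [ 0.577 -0.069  0.066] x [0.536 0.62 ] y [-0.074 -0.063]
[ 0.5849 -0.0661  0.0907] [0.8 0.  1.5] 16.95
```

drive_tool(xyz=[[0,-0.015,0],[0,-0.025,0],[0,-0.025,0],[0,-0.025,0],[0,-0.025,0],[0,-0.025,0],[0,-0.025,0]], angular=[[0,0,0],[0,0,0],[0,0,0],[0,0,0],[0,0,0],[0,0,0],[0,0,0]])

```text
t: 17.65
ee_pos: [0.5856, -0.0172, 0.0908]
ee_rot: [-3.141, -0.703, -0.014]
wrist_force: [-0.4, -2.7, 1.0]
opening: 0.028
grip_force: 45.0
```

drive_tool(xyz=[[0,-0.02,0],[0,-0.025,0],[0,-0.025,0],[0,-0.025,0],[0,-0.02,0]], angular=[[0,0,0],[0,0,0],[0,0,0],[0,0,0],[0,0,0]])

```text
t: 18.15
ee_pos: [0.586, 0.0173, 0.0907]
ee_rot: [-3.141, -0.703, -0.014]
wrist_force: [0.8, -2.3, 1.3]
opening: 0.0278
grip_force: 45.0
```

```bash
python3 -c "
from h import *
flakes()"
```

```text
top 181 [0.597 0.07  0.025] x [0.559 0.62 ] y [0.044 0.087]
scene 88 [0.572 0.016 0.066] x [0.523 0.62 ] y [0.01 0.02]
[0.5859 0.0179 0.0907] [0.1 0.3 1.2] 18.25
```

drive_tool(xyz=[[0,-0.015,0],[0,-0.015,0],[0,-0.015,0],[0,-0.015,0],[0,-0.015,0],[0,-0.015,0],[0,-0.015,0]], angular=[[0,0,0],[0,0,0],[0,0,0],[0,0,0],[0,0,0],[0,0,0],[0,0,0]])

```text
t: 18.95
ee_pos: [0.586, 0.0485, 0.0902]
ee_rot: [-3.14, -0.702, -0.015]
wrist_force: [0.1, 0.3, -2.3]
opening: 0.0274
grip_force: 45.0
```

drive_tool(xyz=[[0,0,0],[0.02,0,-0.025],[0.021,0,-0.025],[0.021,0,-0.025],[0.021,0,-0.025],[0.021,0.03,-0.025],[0,0.1,0],[0,0.1,0]], angular=[[0,0,0],[0,0,0],[0,0,0],[0,0,0],[0,0,0],[0,0,0],[0,0,0],[0,0,0]])

```text
t: 19.75
ee_pos: [0.5842, -0.0202, 0.1388]
ee_rot: [-3.14, -0.702, -0.012]
wrist_force: [0.7, 0.2, -4.7]
opening: 0.0276
grip_force: 45.0
```

drive_tool(xyz=[[0,0.1,0],[0,0.1,0],[0,0.1,0],[0,0,0]], angular=[[0,0,0],[0,0,0],[0,0,0],[0,0,0]])

```text
t: 20.15
ee_pos: [0.5836, -0.1145, 0.1393]
ee_rot: [3.142, -0.703, -0.018]
wrist_force: [-0.2, 0.9, -2.7]
opening: 0.0271
grip_force: 45.0
```

```bash
python3 - <<'E'
from h import *
flakes()
im=np.load('top.npz')['im'];b=np.load('scene.npz')['im']
cv2.imwrite('pics/c5.png',cv2.resize(np.hstack([im[160:280,140:300],b[110:230,180:340]])[...,::-1],(800,300),interpolation=cv2.INTER_CUBIC))
E
```

```text
top 382 [0.571 0.077 0.028] x [0.518 0.62 ] y [0.059 0.095]
top 51 [0.496 0.053 0.055] x [0.481 0.51 ] y [0.05  0.066]
scene 65 [0.592 0.078 0.032] x [0.572 0.623] y [0.038 0.09 ]
[ 0.5829 -0.111   0.1383] [ 0.4  0.7 -3. ] 20.25
```

View pics/c5.png

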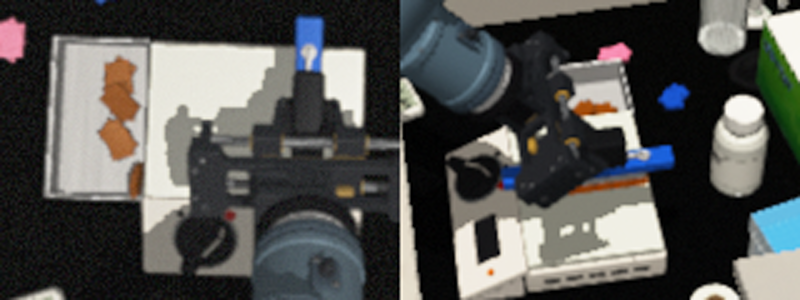

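All flakes have left the plate: three lie flat in the tray near (118,100), and the fourth stands leaning at (136,180) by the plate's edge. Measure that one.

```bash
python3 - <<'E'
from h import *
for n in ('top',):
    f=np.load(n+'.npz');im,d=f['im'],f['d'];P=cloud(n,d);hsv=cv2.cvtColor(im,cv2.COLOR_RGB2HSV).astype(int)
    Q=(P-[.5537,-.063,0])@R.from_euler('z',-.02).as_matrix()
    m=(hsv[...,0]<22)&(hsv[...,1]>90)&(Q[...,0]<-.03)&(Q[...,0]>-.085)&(Q[...,1]>.09)&(Q[...,1]<.19)&(Q[...,2]<.09)&(Q[...,2]>.01)
    q=Q[m]
    for lo in np.arange(.1,.14,.004):
        k=(q[:,1]>=lo)&(q[:,1]<lo+.004)
        if k.any(): print(n,round(lo,3),k.sum(),'x',q[k,0].min().round(3),q[k,0].max().round(3),'z',np.percentile(q[k,2],[0,50,100]).round(3))
    e=[(Q[...,1]>y)&(Q[...,1]<y+.003)&(abs(Q[...,0])<.06) for y in np.arange(.096,.118,.003)]
    print([round(float(np.median(Q[k][:,2])),3) for k in e])
    # other flakes
    im2=im[205:245,160:215];cv2.imwrite('pics/c6.png',cv2.resize(im2[...,::-1],(770,560),interpolation=cv2.INTER_CUBIC))
E
```

```text
top 0.108 1 x -0.05 -0.05 z [0.049 0.049 0.049]
top 0.112 29 x -0.075 -0.046 z [0.037 0.052 0.063]
top 0.116 20 x -0.075 -0.046 z [0.048 0.059 0.064]
top 0.12 1 x -0.073 -0.073 z [0.054 0.054 0.054]
top 0.124 5 x -0.059 -0.031 z [0.015 0.017 0.026]
top 0.128 5 x -0.036 -0.031 z [0.024 0.026 0.026]
top 0.132 3 x -0.036 -0.031 z [0.023 0.026 0.027]
top 0.136 7 x -0.039 -0.031 z [0.023 0.025 0.028]
top 0.14 5 x -0.039 -0.031 z [0.024 0.025 0.031]
[0.06, 0.06, 0.06, 0.044, 0.042, 0.019, 0.018, 0.018]
```

View pics/c6.png

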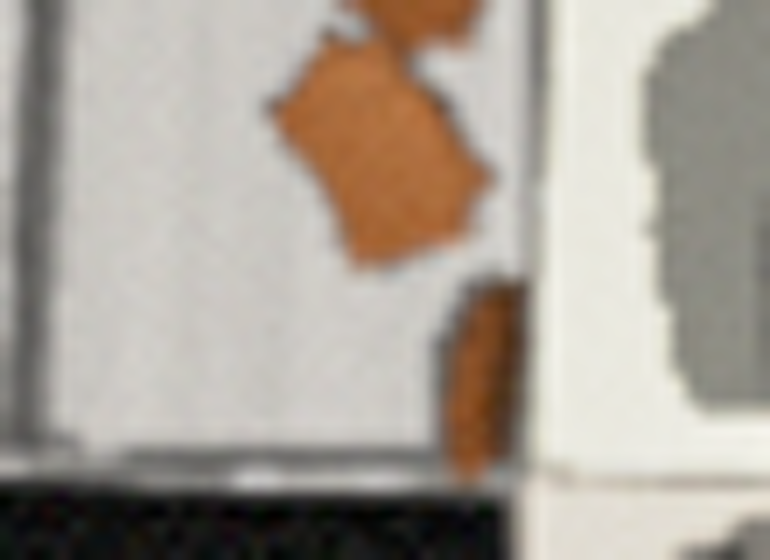

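The fourth flake stands on end against the near tray wall. It spans hp x -75..-46 mm and y 110..118 mm from the floor to z 63 mm, so its centre is at z ≈ 40 mm. That is inside all the limits, so I leave it. Now the scraper goes back.

```bash
python3 - <<'E'
from h import *
p,r=tcp_for(S0+[0,0,.06],-.4); st=plan(p,r,12); print(p,r.as_euler('xyz'))
E
```

```text
max mm/row 22.0 turn/row 0.24
[[-0.023,0.069,-0.01],[-0.021,0.069,-0.009],[-0.02,0.071,-0.008],[-0.018,0.07,-0.006],[-0.016,0.072,-0.004],[-0.015,0.071,-0.003],[-0.012,0.073,-0.002],[-0.012,0.072,0.0]]
[[-0.21,0.0,0.24],[-0.21,0.0,0.24],[-0.21,0.0,0.24],[-0.21,0.0,0.24],[-0.21,0.0,0.24],[-0.21,0.0,0.24],[-0.21,0.0,0.24],[-0.21,0.0,0.24]]
[[-0.009,0.073,0.002],[-0.007,0.072,0.003],[-0.006,0.073,0.005],[-0.004,0.073,0.006]]
[[-0.21,0.0,0.24],[-0.21,0.0,0.24],[-0.21,0.0,0.24],[-0.21,0.0,0.24]]
[ 0.4919 -0.3573  0.113 ] [ 3.136 -0.705 -0.394]
```

drive_tool(xyz=[[-0.023,0.069,-0.01],[-0.021,0.069,-0.009],[-0.02,0.071,-0.008],[-0.018,0.07,-0.006],[-0.016,0.072,-0.004],[-0.015,0.071,-0.003],[-0.012,0.073,-0.002],[-0.012,0.072,0]], angular=[[-0.21,0,0.24],[-0.21,0,0.24],[-0.21,0,0.24],[-0.21,0,0.24],[-0.21,0,0.24],[-0.21,0,0.24],[-0.21,0,0.24],[-0.21,0,0.24]])

```text
t: 21.05
ee_pos: [0.5229, -0.2738, 0.122]
ee_rot: [3.138, -0.702, -0.266]
wrist_force: [-0.1, -0.3, -2.0]
opening: 0.0278
grip_force: 45.0
```

drive_tool(xyz=[[-0.009,0.073,0.002],[-0.007,0.072,0.003],[-0.006,0.073,0.005],[-0.004,0.073,0.006],[0,0,0],[0,0,0]], angular=[[-0.21,0,0.24],[-0.21,0,0.24],[-0.21,0,0.24],[-0.21,0,0.24],[0,0,0],[0,0,0]])

```text
t: 21.65
ee_pos: [0.4935, -0.3556, 0.1138]
ee_rot: [3.136, -0.703, -0.391]
wrist_force: [0.8, 0.2, -4.0]
opening: 0.0279
grip_force: 45.0
```

```bash
python3 - <<'E'
from h import *
flakes()
s=bot.observe();print(s['ee_pos'],s['ee_rot'],s['wrist_force'])
f=np.load('top.npz');im,d=f['im'],f['d'];P=cloud('top',d);hsv=cv2.cvtColor(im,cv2.COLOR_RGB2HSV).astype(int)
L=(P-S0)@R.from_euler('z',-.4).as_matrix()
h=(hsv[...,0]>100)&(hsv[...,0]<125)&(hsv[...,1]>120)&(abs(L[...,1])<.05)&(abs(L[...,0])<.12)&(L[...,2]>.03)&(L[...,2]<.15)
q=L[h];print(len(q),'x',q[:,0].min(),q[:,0].max(),'y',np.percentile(q[:,1],[1,50,99]),'z',np.median(q[:,2]))
r=cv2.minAreaRect((q[q[:,0]>0][:,:2]*1000).astype(np.float32));print(r)
for a,b in((-.1,-.04),(.04,.07),(.07,.1)):
    k=(q[:,0]>a)&(q[:,0]<b)
    if k.sum(): print(a,k.sum(),'z',np.median(q[k,2]),'y',np.percentile(q[k,1],[5,95]))
p,r=tcp_for(S0+[0,0,.004],-.4); plan(p,r,8)
E
```

```text
top 389 [0.571 0.077 0.028] x [0.518 0.62 ] y [0.059 0.094]
top 50 [0.496 0.053 0.056] x [0.481 0.51 ] y [0.05  0.065]
scene 123 [0.574 0.078 0.031] x [0.519 0.623] y [0.041 0.095]
scene 27 [0.496 0.052 0.058] x [0.483 0.51 ] y [0.045 0.058]
[ 0.4936 -0.3555  0.114 ] [-0.2 -1.  -3.6] 21.75
[ 0.49364737 -0.35549476  0.11404239] [ 3.13551126 -0.70334691 -0.39045291] [-0.19869505 -1.00313655 -3.62934253]
179 x 0.025633415413563065 0.0923826175650392 y [-0.00826115  0.00651667  0.01667784] z 0.07382143620313746
((58.73741912841797, 3.7717933654785156), (24.313549041748047, 67.53980255126953), 87.00975036621094)
0.04 68 z 0.07413598697856198 y [-0.00735454  0.01449745]
0.07 103 z 0.07364255886789899 y [-0.00697972  0.01425167]
max mm/row 7.1 turn/row 0.0
[[-0.016,0.001,0.018],[-0.015,0.001,0.018],[-0.016,0.001,0.018],[-0.016,0.0,0.018],[-0.015,0.001,0.017],[-0.016,0.001,0.018],[-0.016,0.001,0.018],[-0.015,0.001,0.018]]
[[-0.0,0.0,0.0],[-0.0,0.0,0.0],[-0.0,0.0,0.0],[-0.0,0.0,0.0],[-0.0,0.0,0.0],[-0.0,0.0,0.0],[-0.0,0.0,0.0],[-0.0,0.0,0.0]]
```

drive_tool(xyz=[[-0.016,0.0014,0.018],[-0.0155,0.0014,0.018],[-0.016,0.0014,0.018],[-0.0155,0.0014,0.018],[-0.016,0.0014,0.0175],[-0.0155,0.0014,0.018],[-0.016,0.0014,0.018],[-0.0155,0.0014,0.018]], angular=[[0,0,0],[0,0,0],[0,0,0],[0,0,0],[0,0,0],[0,0,0],[0,0,0],[0,0,0]])

```text
t: 22.55
ee_pos: [0.4915, -0.3592, 0.057]
ee_rot: [3.134, -0.704, -0.39]
wrist_force: [-0.2, -0.4, -3.3]
opening: 0.0277
grip_force: 45.0
```

drive_tool(xyz=[[0,0,0],[-0.002,0,0.0025],[-0.002,0,0.0025],[0,0,0]], angular=[[0,0,0],[0,0,0],[0,0,0],[0,0,0]])

```text
t: 22.95
ee_pos: [0.4913, -0.3604, 0.0557]
ee_rot: [3.134, -0.705, -0.391]
wrist_force: [-0.5, 0.5, -3.7]
opening: 0.0275
grip_force: 45.0
```

drive_tool(xyz=[[0,-0.005,0],[-0.002,0,0.0025],[-0.002,0,0.0025],[0,0,0]], angular=[[0,0,0],[0,0,0],[0,0,0],[0,0,0]])

```text
t: 23.35
ee_pos: [0.4916, -0.3591, 0.0533]
ee_rot: [3.134, -0.704, -0.392]
wrist_force: [-0.5, 0.5, -3.0]
opening: 0.0283
grip_force: 45.0
```

drive_tool(xyz=[[-0.002,0,0.0025],[0,0,0],[0,0,0]], angular=[[0,0,0],[0,0,0],[0,0,0]])

```text
t: 23.65
ee_pos: [0.492, -0.3594, 0.053]
ee_rot: [3.134, -0.705, -0.392]
wrist_force: [-1.2, 1.2, 2.2]
opening: 0.0274
grip_force: 45.0
```

Seated at the recorded height with about 5 N of support. Release and back off.

drive_tool(xyz=[[0,0,0],[0,0,0],[0,0,0],[0,0,0],[0,0,0]], angular=[[0,0,0],[0,0,0],[0,0,0],[0,0,0],[0,0,0]], hand=-0.3, squeeze=10)

```text
t: 24.15
ee_pos: [0.4917, -0.3592, 0.0525]
ee_rot: [3.134, -0.704, -0.392]
wrist_force: [0.4, -0.2, 0.1]
opening: 0.0573
grip_force: 0.0
```

drive_tool(xyz=[[0,0,-0.02],[0,0,-0.04],[0,0,-0.06],[0,0,-0.08],[0,0,-0.1],[0,0,-0.1],[0,0,-0.08],[0,0,0]], angular=[[0,0,0],[0,0,0],[0,0,0],[0,0,0],[0,0,0],[0,0,0],[0,0,0],[0,0,0]])

```text
t: 24.95
ee_pos: [0.4054, -0.3237, 0.1651]
ee_rot: [3.128, -0.708, -0.389]
wrist_force: [-0.7, 0.4, 0.0]
opening: 0.0572
grip_force: 0.0
```

```bash
python3 - <<'E'
from h import *
flakes()
f=np.load('top.npz');im,d=f['im'],f['d'];P=cloud('top',d);hsv=cv2.cvtColor(im,cv2.COLOR_RGB2HSV).astype(int)
L=(P-S0)@R.from_euler('z',-.4).as_matrix()
h=(hsv[...,0]>100)&(hsv[...,0]<125)&(hsv[...,1]>120)&(abs(L[...,1])<.05)&(abs(L[...,0])<.12)&(L[...,2]>-.02)&(L[...,2]<.15)
q=L[h];print(len(q),'x',q[:,0].min(),q[:,0].max(),'z',np.median(q[:,2]),cv2.minAreaRect((q[:,:2]*1000).astype(np.float32)))
for a,b in((-.1,-.04),(.04,.1)):
    k=(q[:,0]>a)&(q[:,0]<b)
    if k.sum(): print(a,k.sum(),'z',np.median(q[k,2]),'y',np.percentile(q[k,1],[5,95]))
g=(L[...,2]>.046)&(L[...,2]<.06)&(abs(L[...,1])<.03)&(abs(L[...,0])<.05);print('handle',g.sum(),np.median(L[g],0))
b=np.load('scene.npz')['im']
cv2.imwrite('pics/c7.png',cv2.resize(np.hstack([im[180:300,140:400],b[120:320,170:430][:120]])[...,::-1],(800,185),interpolation=cv2.INTER_CUBIC) if 0 else cv2.resize(np.vstack([im[180:300,140:400],b[190:310,170:430]])[...,::-1],(650,600),interpolation=cv2.INTER_CUBIC))
E
```

```text
top 389 [0.571 0.077 0.028] x [0.518 0.62 ] y [0.059 0.095]
top 49 [0.496 0.053 0.057] x [0.481 0.51 ] y [0.05  0.065]
scene 127 [0.574 0.077 0.031] x [0.519 0.622] y [0.038 0.091]
scene 27 [0.496 0.053 0.056] x [0.483 0.51 ] y [0.044 0.059]
[ 0.4058 -0.3231  0.1628] [ 0.9 -1.1 -0.7] 25.05
322 x -0.08812930223780138 0.09285340220996013 z 0.013311383592998147 ((1.0203399658203125, -3.3734283447265625), (58.973392486572266, 179.94070434570312), 79.91107940673828)
-0.1 126 z 0.012841859867200586 y [-0.01207997  0.00867253]
0.04 159 z 0.013389923119923194 y [-0.01123104  0.01059758]
handle 415 [2.74249408e-04 6.09076836e-05 5.30616439e-02]
```

View pics/c7.png

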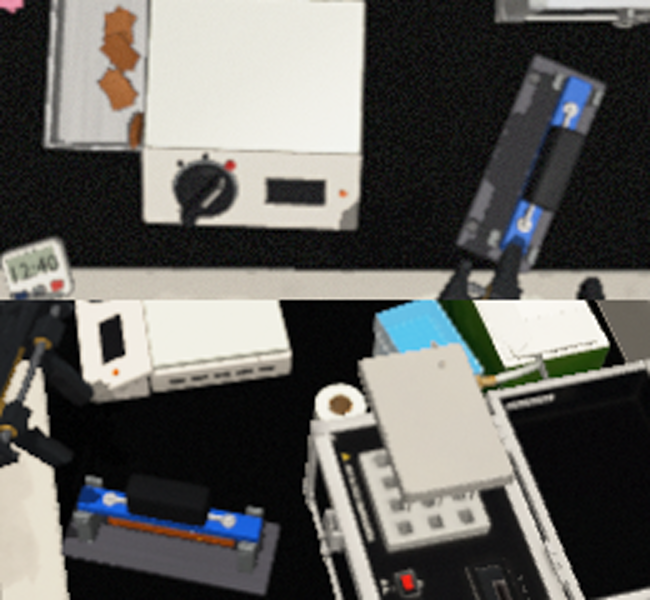

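The scraper is back within 1 mm and level on both posts (bottom panel, (170,510)). The selector is on red (230,165), and all four flakes are in the tray, at rest. The gripper is clear, so I hand in.

```bash
python3 -c "
from h import *
print(bot.hand_in())"
```

```text
the job is handed in; nothing more can be done
None
```

I handed the job in at about 25 s; the last check showed the selector at off, all four flakes in the catch tray (one standing on end against the near wall, top about 13 mm above the rim, but its centre within the limits) and the scraper back level on both posts, and no verdict was returned.

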